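# Clip the check weight onto the force gauge

### The job

Pick up the aluminium check weight by the blue finger plate on top and clip its snap hook onto the steel loop of the force gauge: bring the loop's bar in under the hook's open side, then press the hook down so that the bar pushes the red sprung gate in and passes it, and the gate springs shut beneath the bar. Leave the weight hanging free from the loop by the hook's arch; the gauge is delicate, so never load the loop hard (18 N is too much), and leave the pipette, the bottle and the timer undisturbed.

Things in the scene. Friction and masses are not known exactly. Their poses are not given: they have to be found in the camera images.
- weight: Aluminium check weight, 0.1 to 0.2 kg, standing upright, 175 mm tall. Origin: centre of its underside; z up; x points to the open side (mouth) of its hook, which lies in the x-z plane. Silver-grey round foot of diameter 44 up to z = 34; stem on the axis to z = 44, slanting back to x = -14 at z = 56; spine (rod, diameter 8) upright there to z = 128, then the arch.
- plate (a point): Middle of the blue finger plate on top of the weight, on its axis at z = 160 mm, axes as the weight's. The plate is upright, 30 mm along x, 9 thick along y, from z = 145 to 175; pinch it across y from above.
- arch: Half-round top of the hook. Origin: its inner top, on the weight's axis at z = 138.5 mm, axes as the weight's. Arch and nose leg are rod of diameter 8; the nose leg at x = +14 ends at z = 103. Inner width from spine to nose leg 20 mm (x = -10 to +10). Below the nose the mouth is open to +x from z = 40 to 103. When hung, the arch, not the gate, rests on the loop's bar.
- gate (a joint): Red sprung gate, rad: 0 shut, up to 1.45 swung up and in. 4.4 mm rod, 21 long, hinged on the spine at weight x = -12, z = 110; shut, it lies level to the nose leg. A bar at its middle needs 4 to 9 N, less at the end; about 20 mm above the hinge it has passed and the gate snaps shut; 5 mm on it meets the arch: force climbs steeply. Shut, it can hold the weight from outside. Near the spine it may jam.
- stand: Force-gauge stand, fixed. Origin: on the bench straight below the middle of the loop's front bar; z up, x from the bar toward the post (diameter 16, at x = 85 mm). Base plate 12 high, x = 45 to 135, y = -55 to 55. The loop's head is clamped on the post by hand: the bar's centre is anywhere from z = 152 to 188 mm; this height is not measured, so see it or feel for it.
- post_top (a point): Top of the stand's post, at x = 85, y = 0, z = 215 mm of the stand, axes as the stand's. The steel loop before it is a level U of 7 mm rod: front bar along the stand's y above its origin, straight for 40 mm; two arms run to +x at y = +26 and -26 to a white gauge head whose front is at x = 46 mm. The loop gives about 1 mm per 8 N, up or down.
- pipette: Blue single-channel pipette lying on the bench, 34 x 248 x 28 mm; leave alone. Origin under its middle.
- bottle_c: White reagent bottle with a red cap, diameter 42, 77 mm tall; leave alone. Origin under its middle.
- timer: White bench timer lying flat, 72 x 64 x 18 mm; leave alone. Origin under its middle.
Not all that is in view belongs to the job. There is more than one size of the weight; the job needs the larger. There is more than one size of the stand; the job needs the smaller.

How it is judged:
On the way, in this order (a step that is already met when the one before it is completed fails the run):
1. the weight is lifted off the bench with the gate shut (height (world z) of weight above 0.03 m and value of joint gate below 0.1 rad and contact force between weight and stand below 0.1 N), for 0.2 s.
2. the loop's bar presses the gate in (value of joint gate above 0.4 rad and contact force between weight and stand above 0.3 N), for 0.05 s.
At the end, for the whole second after the job is handed in: The weight hangs by its arch: gate shut (under 0.1 rad), arch resting on the loop's bar with over 0.6 N, underside 8 to 61 mm above the bench, within 20 mm along and 30 mm across the stand's x axis of the point below the bar, tilted under 0.25 rad, slower than 0.06 m/s (value of joint gate below 0.1 rad and contact force between arch and stand above 0.6 N and height (world z) of weight between 0.008 and 0.061 m and x of weight in the frame of stand between -0.02 and 0.02 m and y of weight in the frame of stand between -0.03 and 0.03 m and angle between weight's own z axis and vertical below 0.25 rad and linear speed of weight below 0.06 m/s); the robot touches nothing.
It fails at once if the gauge stand or its loop is loaded with more than 18 N (contact force between anything else and stand above 18 N).
It fails at once if a bystander (pipette, bottle, timer) is moved more than 20 mm (distance of any of pipette, bottle_c, timer from where it was at the start of the episode above 0.02 m).
It also fails if it takes over 48 s, if anything falls off the work surface, if the arm or the gripper's body presses on something with over 40 N, if the wrist force passes 120 N, or if a joint passes its speed limit or range.

### The arm

A 6-joint arm with a two-finger parallel gripper is mounted at the origin on a cart in front of the work surface, level with it; the furniture and walls round the work are solid. World frame = base frame: x ahead of the robot, y to its left, z up, the work surface at z = 0. Lengths are in m, angles in rad, forces in N, time in s.
With the tool pointing down it reaches from about 0.35 to 0.85 m from the base axis. Payload 8.1 kg.
Tool frame: the origin (TCP) lies between the finger pads; the fingertips stand 25 mm ahead of it and the grasp point (between the pads) lies 6 mm ahead of it; z points along the fingers, y is the line along which they close (so a half turn about z gives the same grasp; the last joint's range is limited). The gripper opens to 85 mm and grips with 20 to 120 N. Pads are 22 mm wide; open, the fingers measure 114 mm over their backs; the gripper's body (76 mm by 85 mm) begins 54 mm behind the grasp point. The pads swing forward as they close: fully open they stand 13 mm farther back than shut.
Start: joints at [-1.411, 0.13, 1.488, -0, 1.523, -0.085], TCP at [0.145, -0.582, 0.256] pointing down, gripper open.
Joint ranges: [-2.96, 2.96], [-0.89, 2.26], [0.02, 2.5], [-1.34, 4.48], [0, 2.73], [-2.66, 2.66]. Speed limits (rad/s): [2.39, 2.39, 2.79, 3.14, 3.14, 3.14].

### API

Orientations are given as a unit quaternion [w, x, y, z].
In Python, from station import robot gives the robot as it stands.
- The arm moves only by the tool step_arm, never from a script. Its argument "series" is a list that holds one entry, the list of rows, each a list of 5 numbers: the shift along the world's x, y, z in mm, then the turn about the world's z in degrees, then the opening, from 0 (shut) to 1 (fully open). A call has exactly 10 rows; each row shifts and turns the commanded pose from where the row before left it; what a row does not reach is not made up. A row lasts 1/10 s, in which the tool goes at most 50 mm and 8.59 degrees, less where a joint would pass 70% of its speed; a pose out of reach is approached as far as the arm can. A call is refused whole if a number of a shift passes 50 or a number of a turn 8.59, either way. A call with a gripper value outside its range is refused whole. The fingers move at their own pace and stop on an object; "grip_force" is the grip in N (left out, the last holds). Time passes only in rows, so rows that do not move let the fingers close, or fill a call up. It gives the time, the measured TCP pose, the force, the opening and the grip force at its end, in the units of the state.
- robot.get_state(): the state, without advancing time (a new reading comes with each control period).
- robot.get_image(name): name is "scene" or "top" or "wrist"; returns the picture (400x640x3 uint8, red, green, blue); there is no depth.
- robot.calibration(name): a dict with "fx", "fy", "cx", "cy" (pixels), "R" (3x3) and "t" (3): a world point X has camera coordinates R X + t; the wrist camera has in their place "T_tool_cam" (4x4, takes a point from camera to tool coordinates, whose origin is the TCP and whose axes are the flange's). Camera axes: x right, y down, z forward; pixel columns grow to the right and rows downward; lengths in m; the calibration is good to about 2 mm. A picture is of the moment at which its call begins: read the wrist's pose just before it. calibration takes no time and is no camera call.
- robot.close_job(): hands the job in; it is judged then, once.
Trained networks look in the newest picture that a camera, given by its name, has taken for a name from the list of things; names that differ only in an ending like _2 or _b are one class to them, and where a whole thing is asked for, a point or a joint stands for the part that bears it (a point fixed in the world has none). Each returns a list of dicts, best first, with "conf" (0 to 1); they miss things now and then, are a little off and sometimes report something else, mostly with a low value. They report only what shows in the picture. A call takes as long as a camera call. They do not tell look-alikes from the thing itself.
- robot.look_for(camera, query): "rect" ([left, top, right, bottom] in pixels, round what is visible of it).
- robot.outline_of(camera, query): "pixels" (400x640 bool, what is visible of it) and "rect" ([left, top, right, bottom] in pixels, round what is visible of it).
- robot.landmark_of(camera, query): "pixel" ([column, row] in pixels: a listed point, or the origin of a listed thing).
The state is a dict: "clock": time; "qpos": joint angles; "qvel": joint speeds; "effort": joint torques, N m; "ee_pos": TCP position; "orientation": TCP orientation; "wrist_force": force on the tool from outside, world axes, zero at the start; "torque": the same for the moment, N m; "gripper_width": opening from 0.0 (shut) to 1.0 (fully open); "grasp_force": force on a finger pad.
Only numpy, scipy, OpenCV 4.12 (cv2) and the standard library are available. Lean on these libraries where they do the work, as an engineer would, in place of code of your own. Each camera call takes 0.05 s, during which the arm holds its last target. There are 200 camera calls.

## Working session

There is one attempt and no reset: what is moved stays moved. The work goes in short steps, Python scripts to look and compute and a tool call to move; the robot and the scene stay as the last step left them, time stands still between calls to the robot, and variables do not carry over. Pictures are saved under pics/ and viewed, at most 10 in all, crops included, and the job is handed in when it is done.

Besides the shell and the picture viewer there is one more tool, called after "Emit:" in YAML: its name, and indented under it one key for each argument. step_arm: Moves the arm, as the interface text tells. Its arguments: {"type":"object","properties":{"series":{"type":"array","items":{"type":"array","items":{"type":"array","items":{"type":"number"}}}},"grip_force":{"type":"number"}},"required":["series"]}

```bash
mkdir -p pics
cat > h.py <<'E'
from station import robot
import numpy as np, cv2
def save(n,f):
    im=robot.get_image(n); cv2.imwrite('pics/'+f,im[:,:,::-1]); return im
E
python3 - <<'E'
from h import *
a=save('scene','s1.png'); b=save('top','t1.png')
for c in('scene','top'):
    k=robot.calibration(c); print(c,k['fx'],k['cx'],k['cy'],np.round(k['R'],3).tolist(),np.round(k['t'],3).tolist())
    for q in('weight','plate','arch','stand','post_top','pipette','bottle_c','timer'):
        print(q,[(np.round(d['pixel'],1).tolist(),round(d['conf'],2)) for d in robot.landmark_of(c,q)])
print(robot.get_state()['clock'])
E
```

```text
scene 367.9348776757588 323.7826049409257 197.42028910639416 [[-0.621, -0.784, -0.008], [-0.575, 0.462, -0.676], [0.533, -0.415, -0.737]] [0.351, 0.387, 0.887]
weight [([291.7, 252.2], 0.8), ([305.3, 271.8], 0.43)]
plate [([290.0, 213.8], 0.64)]
arch []
stand [([394.3, 176.2], 0.67), ([340.3, 203.1], 0.66)]
post_top [([381.3, 95.6], 0.88), ([314.7, 138.2], 0.66)]
pipette [([359.9, 239.3], 0.88)]
bottle_c [([266.1, 224.0], 0.66)]
timer [([254.8, 288.9], 0.92)]
top 453.0353752071001 313.04959479842637 198.5680764548221 [[-0.012, -1.0, 0.002], [-0.995, 0.011, -0.103], [0.103, -0.004, -0.995]] [0.024, 0.555, 1.252]
weight [([264.7, 213.3], 0.8), ([265.3, 243.4], 0.62)]
plate [([263.7, 207.3], 0.54), ([262.4, 242.5], 0.42)]
arch []
stand [([266.7, 211.8], 0.45)]
post_top [([342.9, 146.2], 0.85), ([453.2, 148.2], 0.65), ([263.1, 206.7], 0.22)]
pipette [([333.3, 248.6], 0.95)]
bottle_c [([261.5, 168.4], 0.8), ([210.1, 228.4], 0.73)]
timer [([213.1, 231.6], 0.74)]
0.9
```

Run:
```python
import cv2
a=cv2.imread('pics/s1.png');b=cv2.imread('pics/t1.png')
cv2.imwrite('pics/s1c.png',cv2.resize(a[60:320,210:470],(600,600),interpolation=cv2.INTER_CUBIC))
cv2.imwrite('pics/t1c.png',cv2.resize(b[80:300,180:500],(800,550),interpolation=cv2.INTER_CUBIC))
```

```text
(no output)
```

View pics/s1c.png

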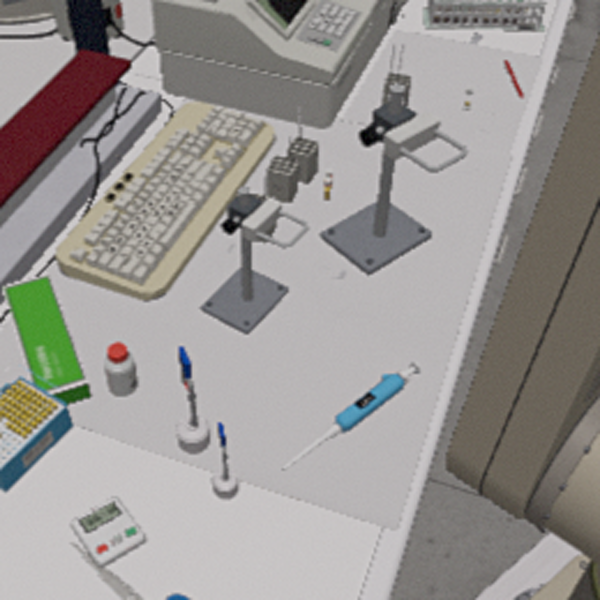

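View pics/t1c.png

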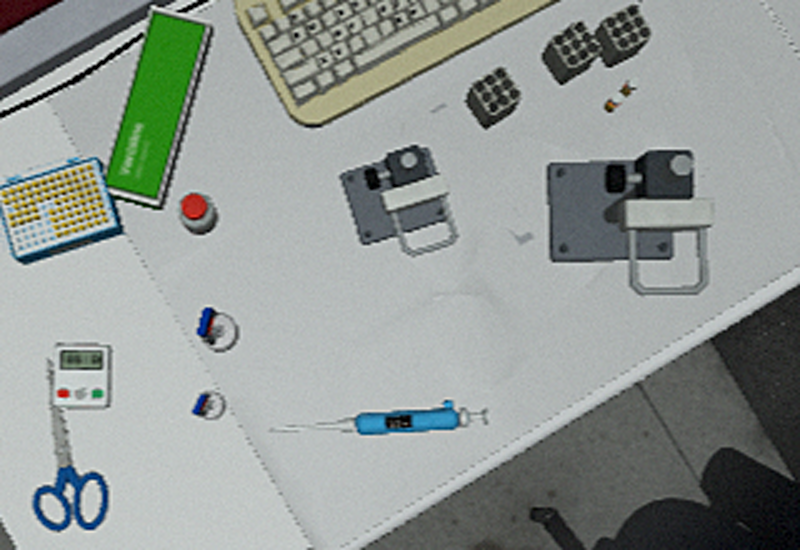

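```bash
cat >> h.py <<'E'
def onz(c,p,z):
    k=robot.calibration(c);R=np.array(k['R']);C=-R.T@np.array(k['t'])
    d=R.T@np.array([(p[0]-k['cx'])/k['fx'],(p[1]-k['cy'])/k['fy'],1]);return C+d*(z-C[2])/d[2]
def wcal(st=None):
    """world->camera R,t of the wrist camera"""
    from scipy.spatial.transform import Rotation as Ro
    st=st or robot.get_state();q=st['orientation'];T=np.eye(4)
    T[:3,:3]=Ro.from_quat([q[1],q[2],q[3],q[0]]).as_matrix();T[:3,3]=st['ee_pos']
    k=robot.calibration('wrist');M=np.linalg.inv(T@np.array(k['T_tool_cam']));return k,M[:3,:3],M[:3,3]
def wonz(cal,p,z):
    k,R,t=cal;C=-R.T@t;d=R.T@np.array([(p[0]-k['cx'])/k['fx'],(p[1]-k['cy'])/k['fy'],1]);return C+d*(z-C[2])/d[2]
def wproj(cal,X):
    k,R,t=cal;c=R@np.array(X)+t;return np.array([k['fx']*c[0]/c[2]+k['cx'],k['fy']*c[1]/c[2]+k['cy']])
E
python3 - <<'E'
from h import *
r=lambda v:np.round(v*1000).tolist()
cr=lambda x,y:(180+x/2.5,80+y/2.5)
sc=lambda x,y:(210+x*260/600,60+y*260/600)
print('plate top',r(onz('top',cr(205,325),.16)),'scene',r(onz('scene',sc(186,367),.16)))
print('foot',r(onz('top',(264.7,213.3),0)),r(onz('scene',(291.7,252.2),0)),r(onz('scene',sc(193,445),.0)))
print('post',r(onz('top',(342.9,146.2),.215)),r(onz('scene',(314.7,138.2),.215)))
for z in(.152,.17,.188):
  print(z,'bar L R top',r(onz('top',cr(408,253),z)),r(onz('top',cr(452,240),z)),'scene',r(onz('scene',sc(306,226),z)),r(onz('scene',sc(288,243),z)))
print('base corners',[r(onz('top',cr(*p),.012)) for p in((342,172),(362,243),(428,147),(446,215))])
print('pip',r(onz('top',(333,248),0.02)),'bottle',r(onz('top',(261,168),.04)))
print(np.round(robot.calibration('wrist')['T_tool_cam'],3).tolist(), robot.get_state()['orientation'],robot.calibration('wrist')['fx'])
E
```

```text
plate top [514.0, 147.0, 160.0] scene [509.0, 154.0, 160.0]
foot [517.0, 157.0, 0.0] [517.0, 159.0, 0.0] [512.0, 156.0, -0.0]
post [663.0, -57.0, 215.0] [684.0, -62.0, 215.0]
0.152 bar L R top [586.0, -60.0, 152.0] [599.0, -106.0, 152.0] scene [615.0, -117.0, 152.0] [605.0, -77.0, 152.0]
0.17 bar L R top [584.0, -59.0, 170.0] [596.0, -104.0, 170.0] scene [600.0, -104.0, 170.0] [590.0, -64.0, 170.0]
0.188 bar L R top [581.0, -58.0, 188.0] [594.0, -102.0, 188.0] scene [585.0, -90.0, 188.0] [575.0, -51.0, 188.0]
base corners [[701.0, 5.0, 12.0], [618.0, -17.0, 12.0], [730.0, -96.0, 12.0], [650.0, -115.0, 12.0]]
pip [415.0, -37.0, 20.0] bottle [642.0, 163.0, 40.0]
[[0.0, -0.959, -0.283, 0.072], [1.0, 0.001, 0.0, -0.0], [0.0, -0.283, 0.959, -0.118], [0.0, 0.0, 0.0, 1.0]] [-5.46410996e-06  9.92517175e-01  1.22105104e-01 -1.77984337e-05] 357.8194122190108
```

Emit:
step_arm:
  series:
    - [[18,37,6,0,1],[18,37,6,0,1],[18,37,6,0,1],[18,37,6,0,1],[18,37,6,0,1],[18,37,6,0,1],[18,37,6,0,1],[18,37,6,0,1],[18,37,6,0,1],[18,37,6,0,1]]

```text
clock: 1.9
ee_pos: [0.3258, -0.2106, 0.3168]
orientation: [0.0, 0.993, 0.122, 0.0]
wrist_force: [1.2, -0.3, 0.4]
gripper_width: 0.999
grasp_force: 0.0
```

Emit:
step_arm:
  series:
    - [[20,40,0,0,1],[20,40,0,0,1],[20,40,0,0,1],[20,40,0,0,1],[20,40,0,0,1],[20,40,0,0,1],[20,40,0,0,1],[20,40,0,0,1],[20,40,0,0,1],[0,0,0,0,1]]

```text
clock: 2.9
ee_pos: [0.5062, 0.1522, 0.315]
orientation: [-0.001, 0.992, 0.124, -0.001]
wrist_force: [-0.6, -1.2, -0.5]
gripper_width: 1.004
grasp_force: 0.0
```

Run:
```python
from h import *
cal=wcal(); st=robot.get_state(); print(st['ee_pos'],st['clock'])
a=save('wrist','w1.png')
for q in('weight','plate','arch','gate'):
    for d in robot.landmark_of('wrist',q) if q!='gate' else []:
        z={'weight':0,'plate':.16,'arch':.1385}[q]
        print(q,np.round(d['pixel'],1),round(d['conf'],2),np.round(wonz(cal,d['pixel'],z)*1000))
s=cv2.imread('pics/s1.png')[200:270,260:330]
w=a[:,:,::-1]
cv2.imwrite('pics/c1.png',np.hstack([cv2.resize(w,(640,400)),np.zeros((400,10,3),np.uint8),cv2.resize(s,(150,400))[:, :150]]))
```

```text
[0.50618469 0.15215414 0.31498358] 2.9
weight [330.7 144.4] 0.79 [517. 151.   0.]
weight [308.5 204.8] 0.77 [436. 159.   0.]
plate [337.3 170.1] 0.94 [521. 148. 160.]
plate [298.5 242.1] 0.58 [455. 164. 160.]
arch [333.6 164.3] 0.6 [521. 151. 138.]
arch [303.9 235. ] 0.37 [453. 160. 138.]
```

View pics/c1.png

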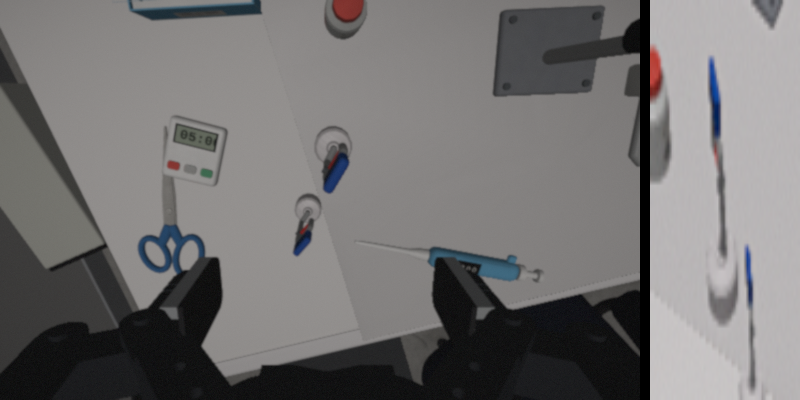

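Run:
```python
from h import *
a=cv2.imread('pics/w1.png')[115:205,290:380];s=cv2.imread('pics/s1.png')[208:262,265:319]
r=lambda x:cv2.resize(x,(400,560) if 0 else (395,395),interpolation=cv2.INTER_CUBIC)
cv2.imwrite('pics/c2.png',np.hstack([r(a),np.zeros((395,8,3),np.uint8),r(s)]))
```

```text
(no output)
```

View pics/c2.png

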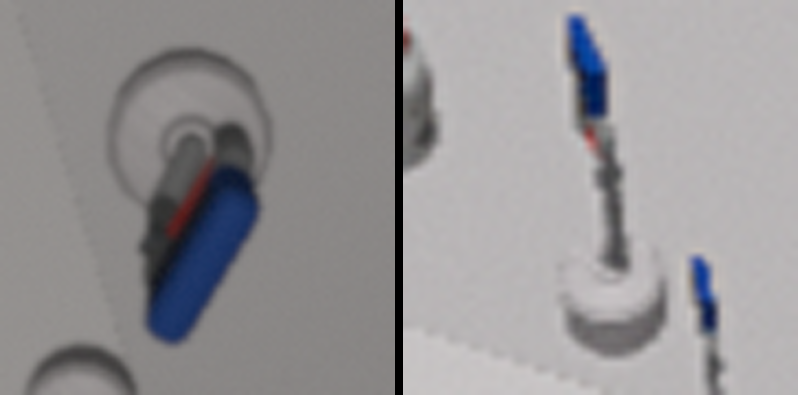

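Run:
```python
from h import *
from scipy.spatial.transform import Rotation as Ro
# arm has not moved since w1
cal=wcal()
cr=lambda x,y:(290+x/4.389,115+y/4.389)
f=lambda x,y,z:wonz(cal,cr(x,y),z)*1000
a=f(168,325,.175);b=f(238,188,.175)
print(a,b,(a+b)/2,np.linalg.norm(b-a),np.degrees(np.arctan2(*(b-a)[1::-1])))
print('foot top',f(190,130,.034))
sp=f(160,235,.11);ns=f(232,135,.103);print('spine',sp,'nose',ns,np.degrees(np.arctan2(*(ns-sp)[1::-1])))
q=robot.get_state()['orientation'];print(Ro.from_quat([q[1],q[2],q[3],q[0]]).as_matrix().round(3))
```

```text
[507.50452847 146.91051008 175.        ] [533.28211802 141.35201764 175.        ] [520.39332325 144.13126386 175.        ] 26.370077012786926 -12.168527599535864
foot top [521.88282738 144.11409426  34.        ]
spine [509.11363593 148.75904061 110.        ] nose [532.22131689 138.874134   103.        ] -23.160066744293964
[[ 0.97   0.242  0.   ]
 [ 0.242 -0.97  -0.   ]
 [-0.     0.    -1.   ]]
```

Emit:
step_arm:
  series:
    - [[4,-2,-10,-7.25,1],[4,-2,-10,-7.25,1],[3,-1,-10,-7.25,1],[3,-1,-20,-7.25,1],[0,0,-20,0,1],[0,0,-10,0,1],[0,0,0,0,1],[0,0,0,0,1],[0,0,0,0,1],[0,0,0,0,1]]

```text
clock: 4.1
ee_pos: [0.52, 0.1419, 0.2376]
orientation: [-0.0, 0.991, -0.13, 0.001]
wrist_force: [0.4, 0.0, -0.1]
gripper_width: 0.998
grasp_force: 0.0
```

Run:
```python
from h import *
cal=wcal(); st=robot.get_state(); print(st['ee_pos'],st['clock'],st['wrist_force'])
a=save('wrist','w2.png')
for q in('plate','arch','weight'):
    for d in robot.landmark_of('wrist',q):
        print(q,np.round(d['pixel'],1),round(d['conf'],2),np.round(wonz(cal,d['pixel'],{'weight':0,'plate':.16,'arch':.1385}[q])*1000))
x=wproj(cal,[.520,.146,.17]).astype(int);print(x)
x0,y0=max(x[0]-80,0),max(x[1]-80,0);print(x0,y0)
cv2.imwrite('pics/c3.png',cv2.resize(a[y0:y0+160,x0:x0+160,::-1],(560,560),interpolation=cv2.INTER_CUBIC))
```

```text
[0.52001763 0.14194663 0.23761474] 4.1 [ 0.39637757  0.02479308 -0.1062099 ]
plate [316.8 226.6] 0.95 [518. 149. 160.]
plate [257.7  36.3] 0.75 [625. 151. 160.]
plate [331.6 309.1] 0.6 [463. 155. 160.]
arch [333.7 294.5] 0.53 [460. 154. 138.]
weight [317.3 170.1] 0.96 [519. 153.   0.]
weight [329.9 246.5] 0.94 [434. 162.   0.]
[320 229]
240 149
```

View pics/c3.png

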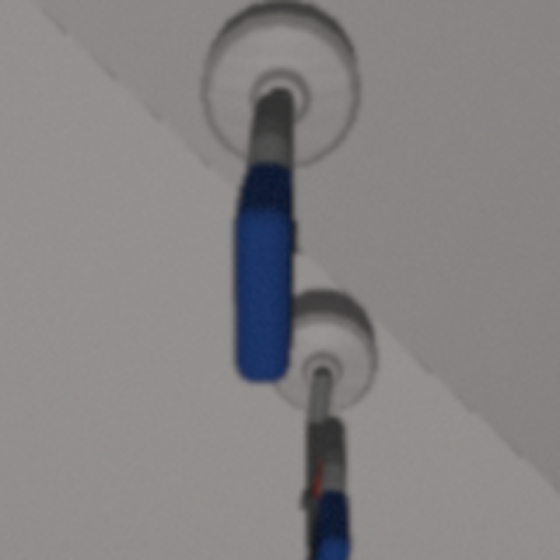

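Emit:
step_arm:
  series:
    - [[-1,6,-10,0,1],[0,0,-15,0,1],[0,0,-15,0,1],[0,0,-15,0,1],[0,0,-10,0,1],[0,0,0,0,0.4],[0,0,0,0,0],[0,0,0,0,0],[0,0,0,0,0],[0,0,0,0,0]]
  grip_force: 60

```text
clock: 5.3
ee_pos: [0.5189, 0.148, 0.172]
orientation: [-0.0, 0.991, -0.13, 0.001]
wrist_force: [0.1, 0.2, 0.0]
gripper_width: 0.145
grasp_force: 0.0
```

Emit:
step_arm:
  series:
    - [[0,0,0,0,0],[0,0,0,0,0],[0,0,0,0,0],[0,0,4,0,0],[0,0,16,0,0],[0,0,20,0,0],[0,0,20,0,0],[0,0,20,0,0],[0,0,20,0,0],[0,0,0,0,0]]

```text
clock: 6.3
ee_pos: [0.52, 0.1481, 0.2756]
orientation: [-0.001, 0.991, -0.13, 0.003]
wrist_force: [0.8, -0.5, 0.1]
gripper_width: 0.096
grasp_force: 58.6
```

Run:
```python
from h import *
cal=wcal(); st=robot.get_state(); print(st['ee_pos'],st['clock'],st['wrist_force'],st['gripper_width'],st['grasp_force'])
a=save('wrist','w3.png');b=save('scene','s3.png')
for q in('plate','weight','post_top'):
    print(q,[(np.round(d['pixel'],1),round(d['conf'],2)) for d in robot.landmark_of('wrist',q)],[(np.round(d['pixel'],1),round(d['conf'],2)) for d in robot.landmark_of('scene',q)])
cv2.imwrite('pics/c4.png',np.hstack([cv2.resize(a[:,:,::-1],(480,300)),cv2.resize(b[100:250,240:400,::-1],(320,300))]))
```

```text
[0.51995699 0.14814451 0.27559034] 6.3 [ 0.78037133 -0.54975005  0.08344528] 0.09641588863094817 58.55397284030914
plate [(array([331.4, 278.2]), 0.56)] [(array([287.4, 190.1]), 0.82)]
weight [(array([335.9, 230.9]), 0.78), (array([325.2, 183.7]), 0.58)] [(array([287.3, 230.8]), 0.93), (array([304.5, 273.1]), 0.57), (array([314.3, 142.2]), 0.33)]
post_top [] [(array([316.7, 141.4]), 0.78), (array([289.8, 232.4]), 0.71)]
```

View pics/c4.png

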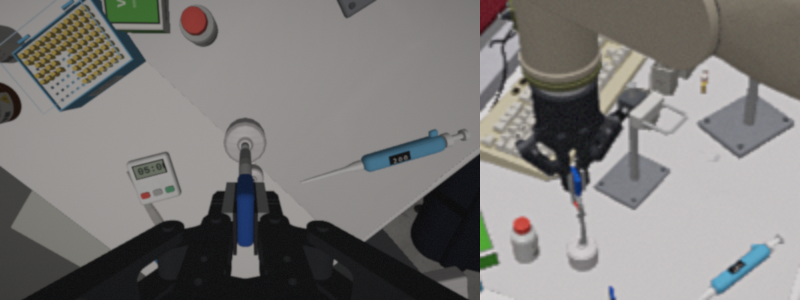

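Emit:
step_arm:
  series:
    - [[0,-15,0,4,0],[0,-28,0,4,0],[0,-30,0,4,0],[0,-30,0,4,0],[0,-30,0,4,0],[0,-30,0,4,0],[0,-30,0,4,0],[0,-28,0,3,0],[2,-18,0,0,0],[2,-10,0,0,0]]

```text
clock: 7.7
ee_pos: [0.5222, -0.1026, 0.2708]
orientation: [-0.0, 0.99, 0.139, -0.0]
wrist_force: [1.3, 0.3, -1.4]
gripper_width: 0.092
grasp_force: 58.6
```

Emit:
step_arm:
  series:
    - [[0,0,0,0,0],[0,0,0,0,0],[0,0,0,0,0],[0,0,0,0,0],[0,0,0,0,0],[0,0,0,0,0],[0,0,0,0,0],[0,0,0,0,0],[0,0,0,0,0],[0,0,0,0,0]]

```text
clock: 8.7
ee_pos: [0.5224, -0.1011, 0.2713]
orientation: [-0.0, 0.99, 0.139, -0.0]
wrist_force: [-0.4, -0.1, -1.4]
gripper_width: 0.094
grasp_force: 58.7
```

Run:
```python
from h import *
cal=wcal(); st=robot.get_state(); print(st['ee_pos'],st['clock'],st['wrist_force'],st['orientation'])
a=save('wrist','w5.png');b=save('top','t5.png')
for z in(.152,.17,.188): print(z,[wproj(cal,[x,y,z]).round() for x,y in((.584,-.059),(.596,-.104))])
cv2.imwrite('pics/c5.png',cv2.resize(a[:,:,::-1],(800,500)))
```

```text
[ 0.52242876 -0.10113082  0.27129461] 8.7 [-0.3699179  -0.12789457 -1.42345525] [-1.40954877e-05  9.90241136e-01  1.39364605e-01 -2.72209787e-06]
0.152 [array([290.,  94.]), array([363.,  95.])]
0.17 [array([287.,  94.]), array([366.,  96.])]
0.188 [array([284.,  94.]), array([370.,  96.])]
```

View pics/c5.png

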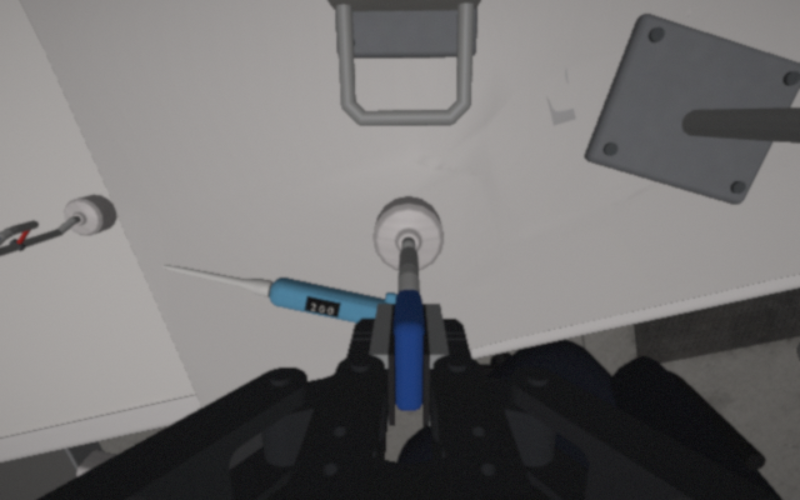

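Run:
```python
from h import *
cal=wcal(); st=robot.get_state(); P=st['ee_pos']; zt=P[2]
a=cv2.imread('pics/w5.png'); g=a.mean(2)
for r in(45,55,65):
    p=g[r-2:r+3].mean(0); print(r,p[262:292].round().astype(int).tolist(),p[358:388].round().astype(int).tolist())
print('bar rows',g[80:110,310:340].mean(1).round().astype(int).tolist())
b=(a[:,:,0]>110)&(a[:,:,2]<60); b[:, :300]=0;b[:,350:]=0;b[:225]=0
ys,xs=np.nonzero(b);print('blue',ys.min(),ys.max(),xs.min(),xs.max())
u=zt-.006-.166
yw=np.array([.961,.276]);n=np.array([-.276,.961])
rel=lambda p,z:(lambda d:(round(d@yw,1),round(d@n,1)))((wonz(cal,p,z)-P)[:2]*1000)
print('foot top',rel((326.4,190.4),u+.034))
```

```text
45 [159, 159, 158, 159, 159, 158, 158, 153, 134, 113, 108, 113, 118, 125, 128, 125, 118, 110, 101, 92, 87, 92, 97, 99, 99, 99, 98, 100, 98, 98] [115, 115, 115, 115, 114, 114, 110, 96, 93, 100, 107, 114, 123, 130, 130, 122, 114, 108, 100, 101, 121, 137, 150, 156, 157, 158, 158, 157, 157, 156]
55 [159, 159, 159, 160, 160, 159, 160, 159, 151, 124, 107, 110, 116, 122, 129, 129, 122, 114, 105, 97, 92, 109, 142, 158, 160, 160, 160, 161, 160, 160] [161, 160, 161, 160, 160, 160, 151, 119, 99, 103, 109, 117, 126, 132, 130, 121, 113, 107, 100, 112, 141, 156, 158, 159, 158, 158, 158, 158, 158, 158]
65 [160, 160, 160, 160, 160, 160, 160, 160, 156, 138, 116, 110, 113, 119, 126, 130, 126, 117, 109, 101, 93, 102, 139, 158, 161, 161, 161, 161, 161, 161] [161, 161, 161, 161, 161, 161, 152, 121, 102, 104, 111, 119, 129, 132, 128, 119, 112, 105, 107, 130, 151, 158, 159, 159, 159, 158, 159, 158, 159, 158]
bar rows [163, 163, 163, 163, 164, 163, 161, 146, 116, 104, 109, 117, 127, 134, 132, 125, 117, 110, 103, 100, 123, 155, 164, 164, 164, 164, 164, 164, 164, 164]
blue 237 326 300 333
foot top (np.float64(2.0), np.float64(0.6))
```

Run:
```python
from h import *
cal=wcal(); P=robot.get_state()['ee_pos']
from scipy.optimize import brentq
for r,l,q in((65,277.6,370.9),(55,277.0,371.2)):
    z=brentq(lambda z:np.linalg.norm(wonz(cal,(l,r),z)-wonz(cal,(q,r),z))-.052,.1,.25);print(r,z)
yw=np.array([.961,.276]);n=np.array([-.276,.961])
for z in(.165,.172,.18):
    m=(wonz(cal,((277.6+370.9)/2,93.9),z)-P)[:2]*1000;e=wonz(cal,(305,93.9),z)-wonz(cal,(345,93.9),z)
    print(z,'rel fwd,left',m@yw,m@n,'top view fwd',[ (onz('top',(180+x/2.5,80+y/2.5),z)-P)[:2]@yw*1000 for x,y in((408,253),(452,240))])
print(np.degrees(2*np.arctan2(.139364605,.990241136)))
```

```text
65 0.17704572287563902
55 0.17750867933051512
0.165 rel fwd,left 70.95422920955863 1.83673445829982 top view fwd [np.float64(70.94936924850093), np.float64(70.8643208061411)]
0.172 rel fwd,left 70.99677925258867 1.7885656132384031 top view fwd [np.float64(70.13365779839937), np.float64(70.04913297608992)]
0.18 rel fwd,left 71.04540787319442 1.7335155045967996 top view fwd [np.float64(69.20141614114037), np.float64(69.11748974174569)]
16.022160706912448
```

Emit:
step_arm:
  series:
    - [[6,2,0,0,0],[8,2.5,0,0,0],[9,3,0,0,0],[10,3,0,0,0],[10,3,0,0,0],[9,2.5,0,0,0],[7,2,0,0,0],[4,1.5,0,0,0],[1.5,0.5,0,0,0],[0,0,0,0,0]]

```text
clock: 9.8
ee_pos: [0.587, -0.0811, 0.2712]
orientation: [-0.0, 0.99, 0.139, -0.0]
wrist_force: [-1.2, -0.5, -0.4]
gripper_width: 0.091
grasp_force: 58.6
```

Run:
```python
from h import *
st=robot.get_state(); print(st['ee_pos'],st['clock'],st['wrist_force'])
a=save('wrist','w6.png');b=save('scene','s6.png')
cv2.imwrite('pics/c6.png',np.hstack([cv2.resize(a[100:350,220:430,::-1],(378,450)),cv2.resize(b[110:230,270:380,::-1],(412,450),interpolation=cv2.INTER_CUBIC)]))
```

```text
[ 0.58698103 -0.08107804  0.27123471] 9.8 [-1.15888397 -0.48344808 -0.43846934]
```

View pics/c6.png

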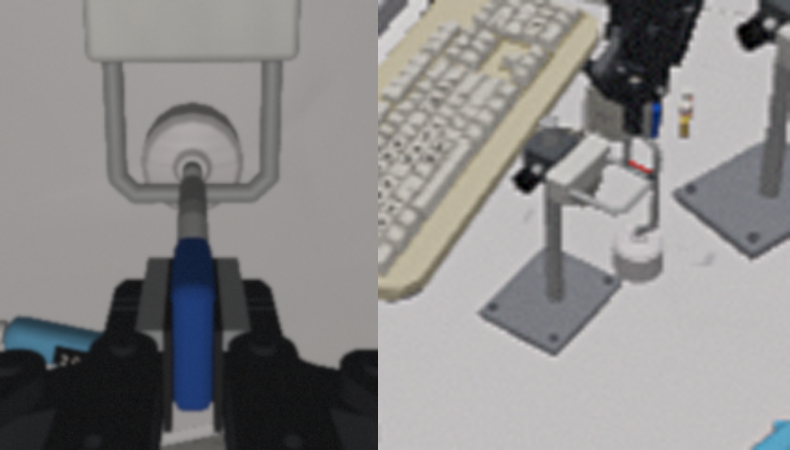

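Run:
```python
from h import *
cal=wcal(); P=robot.get_state()['ee_pos'];yw=np.array([.961,.276]);n=np.array([-.276,.961])
g=cv2.imread('pics/w6.png').mean(2)
print('bar L',g[194:222,292:312].mean(1).round().astype(int).tolist());print('bar R',g[194:222,342:358].mean(1).round().astype(int).tolist())
for z in(.17,.175,.18):
    m=(wonz(cal,(324,206.7),z)-P)[:2]*1000;print(z,m@yw,m@n)
print('foot',(wonz(cal,(220+192/1.8,100+165/1.8),P[2]-.172+.034)-P)[:2]@yw*1000)
```

```text
bar L [153, 152, 151, 149, 146, 142, 137, 122, 98, 93, 101, 109, 119, 127, 129, 124, 117, 113, 120, 139, 151, 154, 154, 153, 153, 153, 153, 153]
bar R [147, 146, 146, 146, 145, 145, 141, 124, 95, 93, 102, 111, 121, 128, 128, 122, 114, 110, 123, 145, 152, 153, 153, 153, 153, 152, 152, 152]
0.17 1.2044362726379025 2.066250723933023
0.175 2.826630450647364 2.0259008300338897
0.18 4.448824628656826 1.9855509361347563
foot 1.0323304148407193
```

Emit:
step_arm:
  series:
    - [[0,0,-4,0,0],[0,0,-5,0,0],[0,0,-5,0,0],[0,0,-4,0,0],[0,0,-2,0,0],[0,0,0,0,0],[0,0,0,0,0],[0,0,0,0,0],[0,0,0,0,0],[0,0,0,0,0]]

```text
clock: 10.9
ee_pos: [0.587, -0.0811, 0.2515]
orientation: [0.0, 0.99, 0.139, 0.0]
wrist_force: [0.2, -1.2, -1.9]
gripper_width: 0.095
grasp_force: 58.6
```

Emit:
step_arm:
  series:
    - [[0,0,-2,0,0],[0,0,-2,0,0],[0,0,-2,0,0],[0,0,-2,0,0],[0,0,-2,0,0],[0,0,-2,0,0],[0,0,-2,0,0],[0,0,-2,0,0],[0,0,0,0,0],[0,0,0,0,0]]

```text
clock: 11.9
ee_pos: [0.587, -0.0813, 0.2355]
orientation: [0.0, 0.99, 0.139, 0.0]
wrist_force: [-0.6, -0.6, 2.7]
gripper_width: 0.092
grasp_force: 59.5
```

Emit:
step_arm:
  series:
    - [[0,0,-1.5,0,0],[0,0,-1.5,0,0],[0,0,-1.5,0,0],[0,0,-1.5,0,0],[0,0,-1,0,0],[0,0,-1,0,0],[0,0,-1,0,0],[0,0,0,0,0],[0,0,0,0,0],[0,0,0,0,0]]

```text
clock: 12.9
ee_pos: [0.5866, -0.0811, 0.2259]
orientation: [-0.0, 0.99, 0.139, -0.001]
wrist_force: [-3.5, -0.4, 1.5]
gripper_width: 0.095
grasp_force: 59.2
```

Run:
```python
from h import *
for i in range(4):
    st=robot.get_state(); print(st['ee_pos'].round(4),st['clock'],np.round(st['wrist_force'],2))
    if i==0: b=save('scene','s7.png')
cv2.imwrite('pics/c7.png',cv2.resize(b[125:205,300:370,::-1],(490,560),interpolation=cv2.INTER_CUBIC))
```

```text
[ 0.5866 -0.0811  0.2259] 12.9 [-3.5  -0.42  1.54]
[ 0.5866 -0.0811  0.2259] 12.95 [-2.99 -1.85  2.38]
[ 0.5866 -0.0811  0.2259] 12.95 [-2.99 -1.85  2.38]
[ 0.5866 -0.0811  0.2259] 12.95 [-2.99 -1.85  2.38]
```

View pics/c7.png

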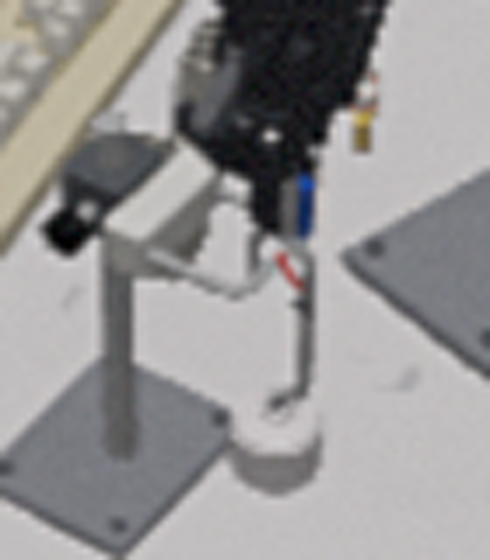

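Emit:
step_arm:
  series:
    - [[0,0,-1,0,0],[0,0,-1,0,0],[0,0,-1,0,0],[0,0,-1,0,0],[0,0,-1,0,0],[0,0,-1,0,0],[0,0,-1,0,0],[0,0,0,0,0],[0,0,0,0,0],[0,0,0,0,0]]

```text
clock: 13.95
ee_pos: [0.5872, -0.081, 0.2193]
orientation: [-0.0, 0.99, 0.139, 0.0]
wrist_force: [-0.2, -0.2, -1.9]
gripper_width: 0.096
grasp_force: 59.1
```

```bash
cat > look.py <<'E'
import sys
from h import *
f=[]
for i in range(4):
    if i==0: b=save('scene','s%s.png'%sys.argv[1])
    else: robot.get_image('top')
    f.append(robot.get_state()['wrist_force'])
st=robot.get_state(); print(st['ee_pos'].round(4),st['clock'],np.round(np.mean(f,0),2))
c=b[125:205,300:370].astype(int);m=(c[:,:,0]>c[:,:,1]+60)&(c[:,:,0]>c[:,:,2]+50);m[:25]=0
ys,xs=np.nonzero(m);print('red',[(x,y) for x,y in zip(xs+300,ys+125)])
E
python3 look.py 8
```

```text
[ 0.5871 -0.0811  0.2194] 14.15 [-0.11 -0.24 -2.01]
red [(np.int64(337), np.int64(166)), (np.int64(338), np.int64(166)), (np.int64(338), np.int64(167)), (np.int64(339), np.int64(167)), (np.int64(340), np.int64(167)), (np.int64(341), np.int64(168))]
```

Emit:
step_arm:
  series:
    - [[0,0,-0.5,0,0],[0,0,-0.5,0,0],[0,0,-0.5,0,0],[0,0,-0.5,0,0],[0,0,0,0,0],[0,0,0,0,0],[0,0,0,0,0],[0,0,0,0,0],[0,0,0,0,0],[0,0,0,0,0]]

```text
clock: 15.15
ee_pos: [0.587, -0.0811, 0.2173]
orientation: [-0.0, 0.99, 0.139, 0.0]
wrist_force: [0.2, -0.4, -0.9]
gripper_width: 0.093
grasp_force: 59.1
```

```bash
python3 look.py 9
```

```text
[ 0.5869 -0.0811  0.2173] 15.35 [ 0.19  0.42 -1.23]
red [(np.int64(337), np.int64(166)), (np.int64(337), np.int64(167)), (np.int64(338), np.int64(167)), (np.int64(339), np.int64(167)), (np.int64(340), np.int64(168)), (np.int64(341), np.int64(168))]
```

Emit:
step_arm:
  series:
    - [[1,0.3,-0.5,0,0],[0.5,0,-0.5,0,0],[0,0,-0.5,0,0],[0,0,0,0,0],[0,0,0,0,0],[0,0,0,0,0],[0,0,0,0,0],[0,0,0,0,0],[0,0,0,0,0],[0,0,0,0,0]]

```text
clock: 16.35
ee_pos: [0.5884, -0.0808, 0.2158]
orientation: [0.0, 0.99, 0.139, 0.0]
wrist_force: [0.3, 0.2, -2.1]
gripper_width: 0.091
grasp_force: 59.1
```

```bash
python3 look.py 10
```

```text
[ 0.5884 -0.0808  0.2158] 16.55 [-0.54 -0.09 -1.65]
red [(np.int64(337), np.int64(167)), (np.int64(338), np.int64(167)), (np.int64(339), np.int64(168)), (np.int64(340), np.int64(168))]
```

Emit:
step_arm:
  series:
    - [[0,0,-0.5,0,0],[0,0,-0.5,0,0],[0,0,0,0,0],[0,0,0,0,0],[0,0,0,0,0],[0,0,0,0,0],[0,0,0,0,0],[0,0,0,0,0],[0,0,0,0,0],[0,0,0,0,0]]

```text
clock: 17.55
ee_pos: [0.5884, -0.0808, 0.2148]
orientation: [-0.0, 0.99, 0.139, 0.0]
wrist_force: [0.1, -0.5, -1.4]
gripper_width: 0.09
grasp_force: 59.1
```

```bash
python3 look.py 11
```

```text
[ 0.5884 -0.0808  0.2148] 17.75 [ 0.34 -0.54 -1.69]
red [(np.int64(336), np.int64(167)), (np.int64(337), np.int64(167)), (np.int64(338), np.int64(167)), (np.int64(338), np.int64(168)), (np.int64(339), np.int64(168)), (np.int64(340), np.int64(168)), (np.int64(340), np.int64(169)), (np.int64(341), np.int64(169))]
```

Emit:
step_arm:
  series:
    - [[0,0,-0.5,0,0],[0,0,-0.5,0,0],[0,0,0,0,0],[0,0,0,0,0],[0,0,0,0,0],[0,0,0,0,0],[0,0,0,0,0],[0,0,0,0,0],[0,0,0,0,0],[0,0,0,0,0]]

```text
clock: 18.75
ee_pos: [0.5885, -0.0808, 0.2139]
orientation: [0.0, 0.99, 0.139, 0.0]
wrist_force: [0.5, -0.5, 0.2]
gripper_width: 0.093
grasp_force: 59.4
```

```bash
python3 look.py 12
```

```text
[ 0.5885 -0.0808  0.2139] 18.95 [ 0.47 -0.26  0.2 ]
red [(np.int64(336), np.int64(167)), (np.int64(337), np.int64(167)), (np.int64(338), np.int64(168)), (np.int64(339), np.int64(168)), (np.int64(340), np.int64(169))]
```

Emit:
step_arm:
  series:
    - [[0,0,0,0,0.15],[0,0,0,0,0.2],[0,0,0,0,0.3],[0,0,0,0,0.4],[0,0,0,0,0.4],[0,0,0,0,0.4],[0,0,4,0,0.4],[0,0,10,0,0.4],[0,0,20,0,0.4],[0,0,25,0,0.4]]
  grip_force: 20

```text
clock: 19.95
ee_pos: [0.588, -0.0807, 0.2732]
orientation: [-0.0, 0.99, 0.139, -0.001]
wrist_force: [1.5, -0.8, -0.1]
gripper_width: 0.401
grasp_force: 0.0
```

Emit:
step_arm:
  series:
    - [[0,0,25,0,0.4],[0,0,20,0,0.4],[0,0,0,0,0.4],[0,0,0,0,0.4],[0,0,0,0,0.4],[0,0,0,0,0.4],[0,0,0,0,0.4],[0,0,0,0,0.4],[0,0,0,0,0.4],[0,0,0,0,0.4]]

```text
clock: 20.95
ee_pos: [0.5884, -0.0808, 0.3177]
orientation: [-0.0, 0.99, 0.139, -0.0]
wrist_force: [0.0, 0.1, 0.3]
gripper_width: 0.399
grasp_force: 0.0
```

```bash
python3 look.py 13
python3 - <<'E'
from h import *
import time
ps=[]
for i in range(12):
    a=robot.get_image('scene');d=robot.landmark_of('scene','weight');e=robot.landmark_of('scene','plate')
    ps.append([np.round(d[0]['pixel'],1).tolist() if d else 0,np.round(e[0]['pixel'],1).tolist() if e else 0])
print(ps,robot.get_state()['clock'])
w=robot.get_image('wrist')
cv2.imwrite('pics/c8.png',np.hstack([cv2.resize(a[110:220,290:380,::-1],(368,450),interpolation=cv2.INTER_CUBIC),cv2.resize(w[:,120:520,::-1],(430,450))]))
E
```

```text
[ 0.5885 -0.0808  0.3178] 21.15 [0.1  0.6  0.23]
red [(np.int64(336), np.int64(167)), (np.int64(337), np.int64(167)), (np.int64(338), np.int64(168)), (np.int64(339), np.int64(168)), (np.int64(340), np.int64(169)), (np.int64(341), np.int64(169))]
[[[335.4, 192.8], [337.8, 159.2]], [[335.4, 193.1], [339.0, 156.7]], [[335.4, 194.4], [339.6, 156.4]], [[335.4, 193.7], [339.7, 155.5]], [[334.0, 192.9], [338.8, 157.9]], [[303.4, 273.4], [306.0, 249.7]], [[333.6, 191.7], [307.1, 248.7]], [[337.7, 193.9], [307.3, 251.1]], [[303.7, 269.7], [308.0, 248.1]], [[334.5, 191.2], [341.5, 157.5]], [[337.3, 193.2], [307.2, 250.3]], [[336.4, 190.2], [339.3, 159.4]]] 22.95
```

View pics/c8.png

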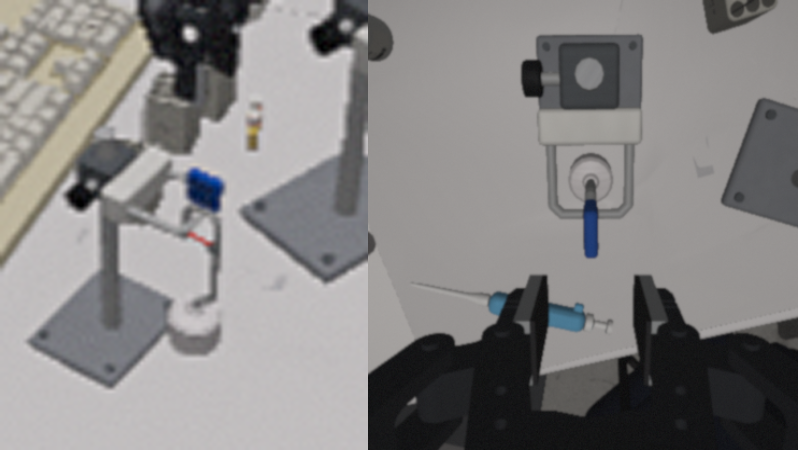

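The weight hangs upright from the loop, with the red gate shut below the bar and the gripper clear above it.

```bash
python3 -c "
from h import *
print(robot.close_job())"
```

```text
the job is handed in; nothing more can be done
None
```

The job is handed in: the larger weight hangs by its hook from the smaller stand's loop with the gate shut, and the gripper is clear. It took about 23 s of the 48 s, I saw no sign of a hard load on the loop (wrist force under 5 N at each check) or of any bystander being touched, and the judge's verdict was not shown.

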